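# Probe the post socket and fit the matching post

### The job

Take the depth rod out of its rest hole and lower its foot into the wide socket of the wooden stand to feel how deep the socket is, then put the rod back in its rest hole. One of the two wooden posts will stand 45 mm above the top of the stand when it rests on the bottom of that socket: stand that post in the socket, let go, and leave the other post standing where it is.

Things in the scene. Friction and masses are not known exactly. Their poses are not given: they have to be found in the camera images.
- socket (a point): Centre of the mouth of the wide round socket in the stand, level with the stand's top face, z up. The stand is a fixed mid-brown wooden block 100 x 200 x 67 mm (x, y, z of this frame), so the top face is 67 mm above the table. The socket is a blind flat-bottomed bore 38 mm across; this time it is either 30 mm or 55 mm deep, and nothing outside shows which. Frame x and y run along the stand's sides; the stand's middle is 65 mm from here along +y.
- rod_rest (a point): Centre of the mouth of the narrow rest hole for the depth rod, in the same top face, 130 mm from the socket along the stand's +y. Bore 20 mm across, 57 mm deep.
- rod_grip (a point): Centre of the depth rod's grip. The rod is loose and starts upright in the rest hole, its foot on the bottom. It is 117 mm long: a plain round steel shank of 12 mm diameter and 72 mm length below, and a dark wooden round grip of 24 mm diameter and 45 mm length on top. z runs up along the rod; its foot is 94.5 mm below this point and its top 22.5 mm above. 0.12 kg nominal.
- rod_tip (a point): Centre of the flat foot of the depth rod, the lower end of its shank; z runs up along the rod.
- short_post_centre (a point): Centre, half-way up, of the shorter light wooden post: a plain round dowel of 26 mm diameter and 75 mm length, loose, standing on end on the table. z along the post. 0.06 kg nominal.
- long_post_centre (a point): Centre, half-way up, of the longer light wooden post: a plain round dowel of 26 mm diameter and 100 mm length, loose, standing on end on the table. z along the post. 0.06 kg nominal.

How it is judged:
By the outcome, as a careful person would: the job done as asked, in the order asked, and still so for the second after the job is handed in, with the robot touching nothing.
It also fails if it takes over 61 s, if anything falls off the work surface, if the arm or the gripper's body presses on something with over 40 N, if the wrist force passes 120 N, or if a joint passes its speed limit or range.

### The arm

A 6-joint arm with a two-finger parallel gripper is mounted at the origin on a cart in front of the work surface, level with it; the furniture and walls round the work are solid. World frame = base frame: x ahead of the robot, y to its left, z up, the work surface at z = 0. Lengths are in m, angles in rad, forces in N, time in s.
With the tool pointing down it reaches from about 0.35 to 0.775 m from the base axis. Payload 5.5 kg.
Tool frame: the origin (TCP) lies on the centre line of the jaws, within the pads' length; the fingertips stand 11 mm ahead of it and the grasp point (between the pads) lies 8 mm behind it; z points along the fingers, y is the direction in which the jaws open and shut (so a half turn about z gives the same grasp; the last joint's range is limited). The gripper opens to 85 mm and grips with 20 to 120 N. Pads are 22 mm wide; open, the fingers measure 114 mm over their backs; the gripper's body (76 mm by 85 mm) begins 54 mm behind the grasp point. The pads swing forward as they close: fully open they stand 13 mm farther back than shut.
Start: joints at [1.157, 0.313, 0.046, 1.304, 0, 1.431], TCP at [0.155, 0.554, 0.242] pointing down, gripper open.
Joint ranges: [-2.76, 2.76], [-0.86, 1.69], [-1.03, 1.26], [-2.2, 2.34], [-1.47, 1.5], [-3.14, 3.14]. Speed limits (rad/s): [2.57, 2.57, 3.14, 3.14, 3.14, 3.14].

### API

Orientations are given as [roll, pitch, yaw] about the fixed x, y, z axes, in that order (R = Rz(yaw) Ry(pitch) Rx(roll)).
In Python, from station import ctrl gives the robot as it stands. Calls block until the motion is done:
- ctrl.move_ptp(position, orientation): joint-space move of the TCP to a pose.
- ctrl.line_to(position, orientation=None, velocity=0.15, f_stop=None): straight line of the TCP; orientation=None keeps the orientation; velocity is the mean speed in m/s. With f_stop (N) it stops when the force on the tool has changed by that much, and returns True; else False.
- ctrl.move_j(angles): joint-space move.
- ctrl.move_gripper(opening): finger opening in m; the grip force is fixed at half the most; returns when the fingers have stopped.
- ctrl.wait(seconds).
- ctrl.ik(position, orientation): joint angles nearest the present ones, or None.
- ctrl.get_state(): the state.
- ctrl.capture(name): name is "scene" or "top" or "wrist"; returns the picture (384x512x3 uint8, red, green, blue); there is no depth.
- ctrl.camera_model(name): a dict with "vertical_fov" (degrees; the focal length in pixels is half the picture's height over the tangent of half this angle, whatever the lens; pixels are square), "cx", "cy" (the principal point, pixels), "R" (3x3) and "t" (3): a world point X has camera coordinates R X + t. Camera axes: x right, y down, z forward; pixel columns grow to the right and rows downward; lengths in m; the calibration is good to about 2 mm. A picture is of the moment at which its call begins: read the wrist's pose just before it. camera_model takes no time and is no camera call; for the wrist camera it gives the pose at the moment of the call.
A pose or a line that the arm cannot do raises ctrl.IKError and nothing moves.
- ctrl.finish_job(): hands the job in, once; it reports no verdict.
The state is a dict: "time": time; "joint_pos": joint angles; "qd": joint speeds; "joint_torque": joint torques, N m; "tcp_pos": TCP position; "ee_rot": TCP orientation; "ft_force": force on the tool from outside, world axes, zero at the start; "wrist_torque": the same for the moment, N m; "finger_gap": finger opening in m.
Only numpy, scipy, OpenCV 4.12 (cv2) and the standard library are available. Lean on these libraries where they do the work, as an engineer would, in place of code of your own. Each camera call takes 0.05 s, during which the arm holds its last target.

## Working session

There is one attempt and no reset: what is moved stays moved. The work goes in short steps, each a Python script; the robot and the scene stay as the last script left them, time stands still between calls to the robot, and variables do not carry over. Pictures are saved under pics/ and viewed, and the job is handed in when it is done.

```bash
ls; mkdir -p pics; python3 - <<'E'
from station import ctrl
import cv2
for n in ("scene","top","wrist"):
    m=ctrl.camera_model(n); print(n,m)
    cv2.imwrite(f"pics/{n}0.png",ctrl.capture(n)[:,:,::-1])
s=ctrl.get_state(); print(s)
E
```

```text
pics
scene {'vertical_fov': 51.2253410329176, 'cx': 248.8424506944883, 'cy': 197.18356600089126, 'R': array([[ 0.67112543, -0.74102154,  0.02185709],
       [-0.36247362, -0.35371687, -0.86226287],
       [ 0.64668658,  0.57076392, -0.50598915]]), 't': array([-0.39203495,  0.23311564,  0.6992688 ])}
top {'vertical_fov': 49.994745455524246, 'cx': 257.5280069794683, 'cy': 183.41284941042815, 'R': array([[-0.02464167, -0.99958215,  0.01511027],
       [-0.99375244,  0.02284657, -0.10924338],
       [ 0.10885252, -0.01770781, -0.99390018]]), 't': array([-0.0724924 ,  0.51703938,  0.9884518 ])}
wrist {'vertical_fov': 70.30201858556578, 'cx': 252.73397876632367, 'cy': 187.866193831082, 'R': array([[ 0.26979494,  0.96291617, -0.00177317],
       [ 0.92198118, -0.25779347,  0.28895196],
       [ 0.27777941, -0.07959261, -0.95734196]]), 't': array([-0.57345663, -0.03773816,  0.37895013])}
{'time': 0.15, 'joint_pos': array([1.15738379e+00, 3.13844213e-01, 4.52472802e-02, 1.30359185e+00,
       1.91146080e-05, 1.43119754e+00]), 'qd': array([-8.31339748e-04, -2.42961940e-03,  4.87844050e-03,  2.61173465e-06,
       -1.00317746e-03, -4.53855935e-04]), 'joint_torque': array([ 1.48831103e-03, -4.81066453e+01,  2.98816109e+01,  1.38998943e-02,
       -2.00482191e-04,  6.48127866e-06]), 'tcp_pos': array([0.15534033, 0.55324604, 0.24160742]), 'ee_rot': array([-3.14021640e+00, -2.12683454e-04,  2.86777875e+00]), 'ft_force': array([0.07699197, 0.2799842 , 0.33665288]), 'wrist_torque': array([-0.0375057 ,  0.01468095,  0.02940343]), 'finger_gap': 0.0851425622382595}
```

View pics/scene0.png

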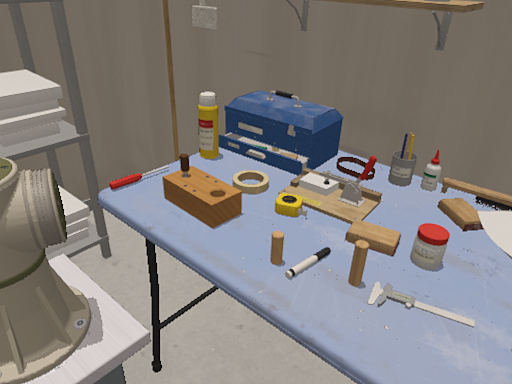

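View pics/top0.png

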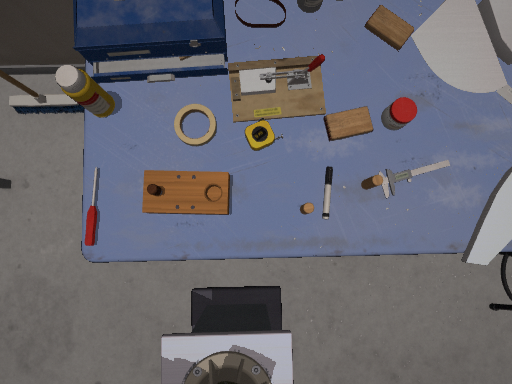

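View pics/wrist0.png

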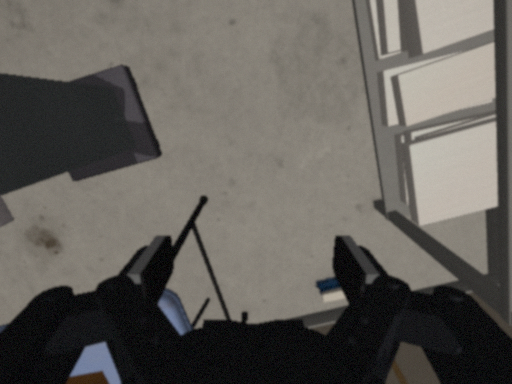

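The scene view shows the stand at about (200,195) with the rod at (185,165). The short post is at (277,247) and the long post at (358,263). In the top view the stand is at (186,192), the socket ring at (214,193), the rod at (153,189), the short post's top at (307,208) and the long post near (372,182). The wrist camera only sees the floor, so I'll measure from the other two views.

```bash
python3 - <<'E'
import cv2
a=cv2.imread("pics/top0.png")
c=cv2.resize(a[160:225,135:240],None,fx=7,fy=7,interpolation=cv2.INTER_CUBIC)
cv2.imwrite("pics/c1.png",c)
d=cv2.resize(a[165:225,290:400],None,fx=7,fy=7,interpolation=cv2.INTER_CUBIC)
cv2.imwrite("pics/c2.png",d)
b=cv2.imread("pics/scene0.png")
e=cv2.resize(b[145:230,155:250],None,fx=7,fy=7,interpolation=cv2.INTER_CUBIC)
cv2.imwrite("pics/c3.png",e)
E
```

```text
(no output)
```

View pics/c1.png

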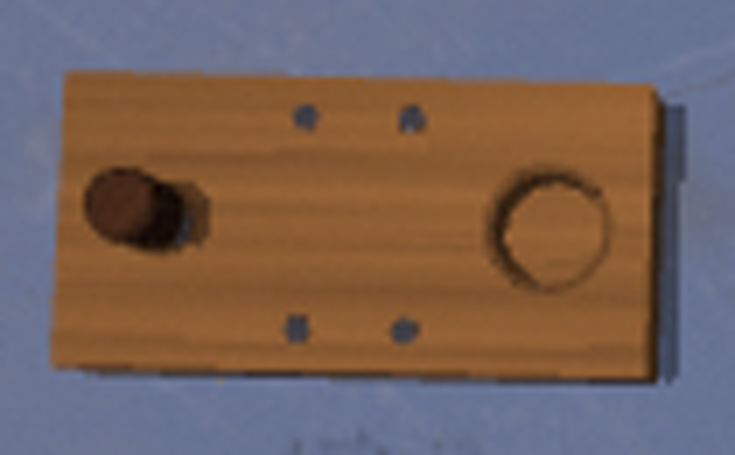

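View pics/c2.png

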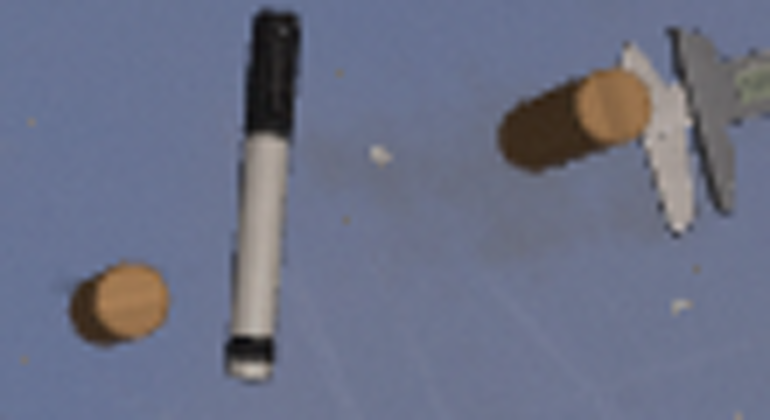

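View pics/c3.png

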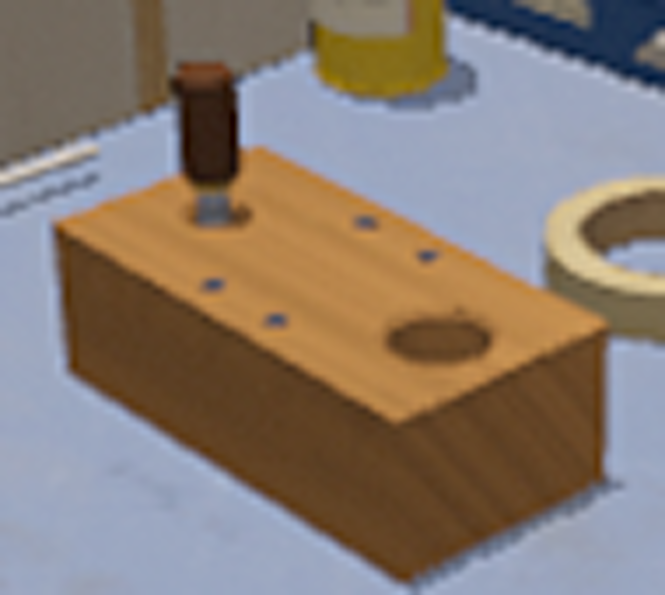

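The crops put the stand's top-face corners at (67,72), (657,87), (653,380) and (53,368), with the socket ring at (555,232). The rod's grip leans slightly left of its hole. Next I'll get coordinates by masking and casting rays.

```bash
cat > h.py <<'E'
import numpy as np, cv2
def foc(m): return 192/np.tan(np.radians(m["vertical_fov"])/2)
def ray(m,uv):
    f=foc(m); d=m["R"].T@np.array([(uv[0]-m["cx"])/f,(uv[1]-m["cy"])/f,1.0]); o=-m["R"].T@m["t"]; return o,d/np.linalg.norm(d)
def onz(m,uv,z):
    o,d=ray(m,uv); return o+d*(z-o[2])/d[2]
def proj(m,X):
    c=m["R"]@np.asarray(X)+m["t"]; f=foc(m); return np.array([m["cx"]+f*c[0]/c[2],m["cy"]+f*c[1]/c[2]])
def tri(m1,u1,m2,u2):
    o1,d1=ray(m1,u1);o2,d2=ray(m2,u2)
    s=np.linalg.lstsq(np.c_[d1,-d2],o2-o1,rcond=None)[0]
    a=o1+s[0]*d1;b=o2+s[1]*d2; return (a+b)/2,np.linalg.norm(a-b)
E
python3 - <<'E'
from station import ctrl
from h import *
np.set_printoptions(precision=4,suppress=True)
T=ctrl.camera_model("top"); a=cv2.imread("pics/top0.png"); hsv=cv2.cvtColor(a,cv2.COLOR_BGR2HSV)
def comps(roi,vmin):
    x0,y0,x1,y1=roi; h=hsv[y0:y1,x0:x1]
    m=((h[...,0]<22)&(h[...,1]>90)&(h[...,2]>vmin)).astype(np.uint8)
    n,l,st,c=cv2.connectedComponentsWithStats(m); i=1+np.argmax(st[1:,4]); 
    cs,_=cv2.findContours((l==i).astype(np.uint8),cv2.RETR_EXTERNAL,cv2.CHAIN_APPROX_NONE)
    return st[i],c[i]+[x0,y0],max(cs,key=cv2.contourArea)+np.array([x0,y0])
st,c,ct=comps((135,160,240,225),105); print("stand",st,c)
box=cv2.boxPoints(cv2.minAreaRect(ct)); W=np.array([onz(T,p,.067) for p in box]); print(W)
print([np.linalg.norm(W[i]-W[i-1]) for i in range(4)], W.mean(0))
# manual corners
off=np.array([135,160]); mc=np.array([(67,72),(657,87),(653,380),(53,368)])/7+off-.43
Wm=np.array([onz(T,p,.067) for p in mc]); print(Wm, [np.linalg.norm(Wm[i]-Wm[i-1]) for i in range(4)])
print("ctr",Wm.mean(0)); yd=((Wm[0]+Wm[3])-(Wm[1]+Wm[2]))/2; yd/=np.linalg.norm(yd); print("ydir",yd,"yaw",np.arctan2(-yd[0],yd[1]))
C=Wm.mean(0); print("socket",C-.065*yd,"rest",C+.065*yd)
print("socket seen",onz(T,np.array([553,232])/7+off-.43,.067))
S=ctrl.camera_model("scene")
print("rod top",tri(T,np.array([120,205])/7+off-.43,S,np.array([207,73])/7+np.array([155,145])-.43), onz(T,np.array([120,205])/7+off-.43,.127))
for roi,z in(((295,195,318,218),.075),((355,165,386,195),.1)):
    st,c,_=comps(roi,125); print(st,c,onz(T,c,z), np.array([st[2],st[3]])*np.linalg.norm(onz(T,c,z)-onz(T,c+[1,0],z)))
E
```

```text
stand [   7   10   87   44 3252] [186.103  191.8831]
[[ 0.4503  0.1892  0.067 ]
 [ 0.5498  0.1876  0.067 ]
 [ 0.5407 -0.0148  0.067 ]
 [ 0.4411 -0.0109  0.067 ]]
[np.float64(0.20027836457188122), np.float64(0.09953762937494924), np.float64(0.20252503741592864), np.float64(0.09975900094510215)] [0.4955 0.0878 0.067 ]
[[ 0.5496  0.1845  0.067 ]
 [ 0.5399 -0.0155  0.067 ]
 [ 0.4405 -0.0124  0.067 ]
 [ 0.4493  0.1886  0.067 ]] [np.float64(0.10032105543949871), np.float64(0.2001640179383774), np.float64(0.09949893660382225), np.float64(0.20124336121603895)]
ctr [0.4948 0.0863 0.067 ]
ydir [0.0461 0.9989 0.    ] yaw -0.04614987080160314
socket [0.4918 0.0214 0.067 ] rest [0.4978 0.1512 0.067 ]
socket seen [0.4912 0.0205 0.067 ]
rod top (array([0.4975, 0.1524, 0.1262]), np.float64(0.0006657550857431327)) [0.4977 0.152  0.127 ]
[ 9  8 10 10 79] [308.4304 207.4051] [ 0.4507 -0.202   0.075 ] [0.0235 0.0235]
[18 10 10 10 79] [377.4304 179.6329] [ 0.5098 -0.3606  0.1   ] [0.0232 0.0232]
```

Stand sides come out at 100 x 200 mm, and the rod-top triangulation gives z = 126 mm against an expected 127, so these agree. I'll check reachability, hover beside the rod and take a wrist look.

```bash
cat >> h.py <<'E'
YAW=np.pi/2-.046
DN=[np.pi,0,YAW]
SOCK=np.array([.4915,.0210]); REST=np.array([.4977,.1512]); ROD=np.array([.4977,.1520])
SH=np.array([.4507,-.2020]); LG=np.array([.5098,-.3606])
E
python3 - <<'E'
from station import ctrl
from h import *
np.set_printoptions(precision=3,suppress=True)
for y in(YAW,YAW-np.pi):
  for p in ([*ROD,.0965],[*ROD,.2],[*SOCK,.2],[*SH,.05],[*SH,.2],[*LG,.075],[*LG,.25]): print(ctrl.ik(p,[np.pi,0,y]))
E
```

```text
[ 0.142  0.301 -0.345  0.925  0.     1.759]
[ 0.142  0.225 -0.177  1.169  0.     1.759]
[-0.121  0.171 -0.244  1.155  0.     1.496]
[-0.584  0.307 -0.471  0.793  0.     1.033]
[-0.584  0.175 -0.24   1.156  0.     1.033]
[-0.744  0.501 -0.094  0.976  0.     0.873]
[-0.744  0.411  0.206  1.366  0.     0.873]
[ 0.142  0.301 -0.345  0.925  0.    -1.383]
[ 0.142  0.225 -0.177  1.169  0.    -1.383]
[-0.121  0.171 -0.244  1.155  0.    -1.645]
[-0.584  0.307 -0.471  0.793  0.    -2.109]
[-0.584  0.175 -0.24   1.156  0.    -2.109]
[-0.744  0.501 -0.094  0.976  0.    -2.269]
[-0.744  0.411  0.206  1.366  0.    -2.269]
```

```bash
python3 - <<'E'
from station import ctrl
from h import *
np.set_printoptions(precision=4,suppress=True)
ctrl.move_ptp([*ROD,.22],DN)
m=ctrl.camera_model("wrist"); im=ctrl.capture("wrist")
s=ctrl.get_state(); print(s["time"],s["tcp_pos"],s["ee_rot"],s["ft_force"])
for X in ([*ROD,.127],[*REST,.067],[*SOCK,.067]): 
    p=proj(m,X); print(p); cv2.circle(im,tuple(int(v) for v in p),3,(0,255,0),1)
cv2.imwrite("pics/w1.png",im[:,:,::-1])
np.savez("w1.npz",**m)
E
```

```text
2.1083 [0.4975 0.1529 0.2201] [ 3.1416 -0.0002  1.5265] [-0.2632  0.294   0.6886]
[253.0983 194.5519]
[253.1476 177.7838]
[252.704  281.5041]
```

View pics/w1.png

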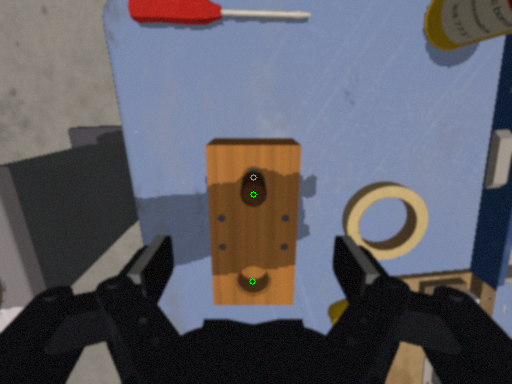

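The wrist view shows the projected rod top (253,194), rest hole (253,178) and socket (253,281) on their features. Now I'll grasp the rod and lift it.

```bash
python3 - <<'E'
from station import ctrl
from h import *
np.set_printoptions(precision=4,suppress=True)
ctrl.line_to([*ROD,.0965],velocity=.12)
ctrl.move_gripper(.015)
s=ctrl.get_state(); print(s["time"],s["tcp_pos"],s["finger_gap"],s["ft_force"])
ctrl.line_to([*ROD,.18],velocity=.12)
s=ctrl.get_state(); print(s["time"],s["tcp_pos"],s["finger_gap"],s["ft_force"])
m=ctrl.camera_model("scene");im=ctrl.capture("scene"); cv2.imwrite("pics/s2.png",cv2.resize(im[100:240,130:280,::-1],None,fx=4,fy=4))
im=ctrl.capture("wrist"); cv2.imwrite("pics/w2.png",im[:,:,::-1])
E
```

```text
3.8833 [0.4978 0.152  0.0969] 0.02278492877863089 [-1.1137 -0.1367  3.3818]
4.7333 [0.4971 0.1519 0.1791] 0.022934465512927087 [ 0.8136 -0.0884 -1.8587]
```

View pics/s2.png

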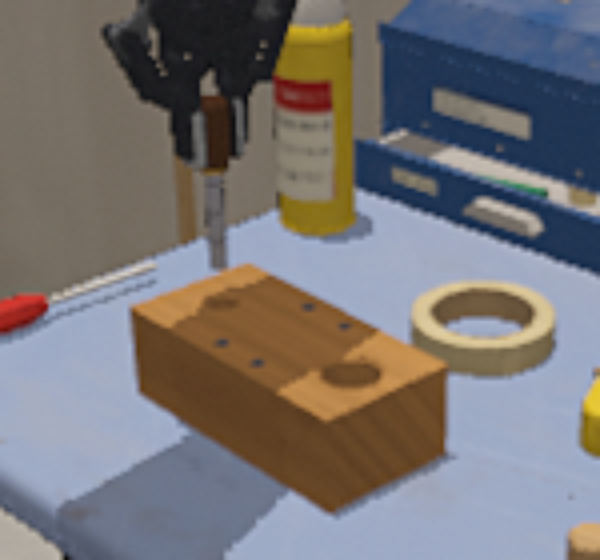

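View pics/w2.png

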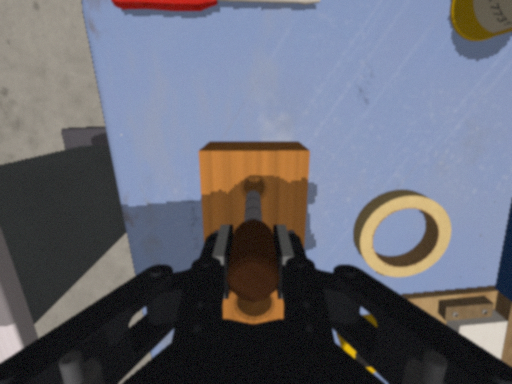

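The rod is held nearly upright, with its foot at about (253,193) in the wrist image and (184.5,166.8) in the scene image. I'll triangulate the foot to get its offset from the tool.

```bash
python3 - <<'E'
from station import ctrl
from h import *
np.set_printoptions(precision=4,suppress=True)
w=ctrl.camera_model("wrist");S=ctrl.camera_model("scene");t=ctrl.get_state()["tcp_pos"];print(t)
e=t+[0,0,.008-.0945]
print(proj(w,e),proj(S,e))
a=cv2.imread("pics/w2.png"); cv2.imwrite("pics/w2c.png",cv2.resize(a[165:295,210:300],None,fx=4.5,fy=4.5))
E
```

```text
[0.4969 0.1519 0.1789]
[253.029  196.0881] [185.0066 166.83  ]
```

View pics/w2c.png

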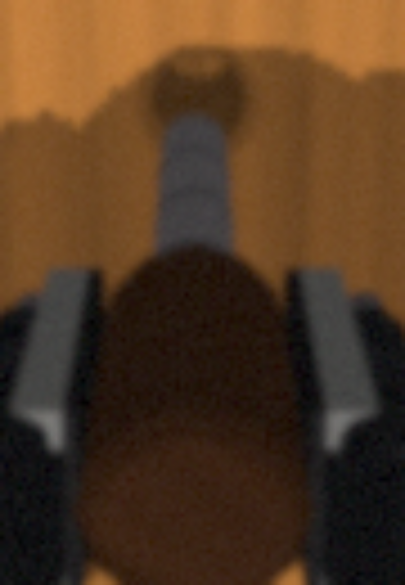

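Predicted and seen foot agree to 1–2 mm. Now I'll probe the socket.

```bash
python3 - <<'E'
from station import ctrl
from h import *
np.set_printoptions(precision=4,suppress=True)
def p(n):
    s=ctrl.get_state(); print(n,s["time"],s["tcp_pos"],s["finger_gap"],s["ft_force"])
ctrl.line_to([*SOCK,.18],velocity=.12); p("above")
ctrl.line_to([*SOCK,.16],velocity=.08); ctrl.wait(.2); p("pre")
r=ctrl.line_to([*SOCK,.094],velocity=.03,f_stop=6); print(r); p("stop")
im=ctrl.capture("scene"); cv2.imwrite("pics/s3.png",cv2.resize(im[100:240,130:280,::-1],None,fx=4,fy=4))
im=ctrl.capture("wrist"); cv2.imwrite("pics/w3.png",im[:,:,::-1])
E
```

```text
above 6.075 [0.4915 0.0214 0.18  ] 0.022572957959951786 [-0.2831  1.1037 -1.789 ]
pre 6.675 [0.4918 0.0211 0.1604] 0.02275213495412996 [-0.4153  0.0067 -1.7383]
True
stop 7.925 [0.4915 0.021  0.1239] 0.022337568659125333 [ 0.0806 -0.6381  4.0924]
```

View pics/s3.png

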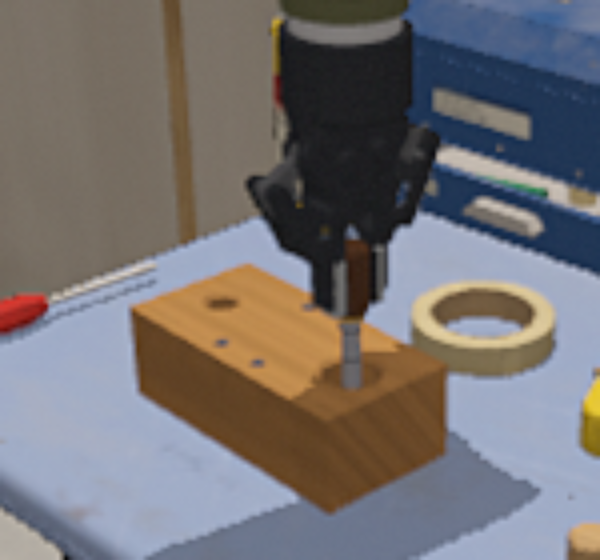

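View pics/w3.png

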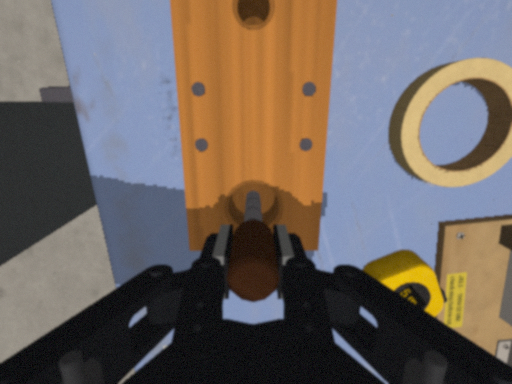

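The rod stopped at TCP z = 0.1239, against 0.1235 predicted for 30 mm, 0.0985 for 55 mm and 0.1535 for the rim. The images show the foot inside the mouth, at (253,195) in the wrist view. The socket is therefore 30 mm deep and the short post is the right one. Next I'll return the rod.

```bash
python3 - <<'E'
from station import ctrl
from h import *
np.set_printoptions(precision=4,suppress=True)
def p(n):
    s=ctrl.get_state(); print(n,s["time"],s["tcp_pos"],s["finger_gap"],s["ft_force"])
ctrl.line_to([*SOCK,.18],velocity=.12)
ctrl.line_to([*ROD,.18],velocity=.12)
ctrl.line_to([*ROD,.165],velocity=.08); ctrl.wait(.2); p("pre")
r=ctrl.line_to([*ROD,.110],velocity=.06,f_stop=6); print(r); p("low")
if not r:
    r=ctrl.line_to([*ROD,.0945],velocity=.03,f_stop=5); print(r); p("stop")
im=ctrl.capture("scene"); cv2.imwrite("pics/s4.png",cv2.resize(im[100:240,130:280,::-1],None,fx=4,fy=4))
E
```

```text
pre 10.425 [0.498  0.1519 0.1654] 0.02267225221599344 [ 0.2219 -0.1304 -1.8045]
False
low 11.4917 [0.4981 0.1521 0.1104] 0.022409145652481435 [ 0.0015  0.4129 -1.8508]
True
stop 11.95 [0.4978 0.152  0.0968] 0.022765416828792955 [ 0.5058 -0.0571  4.2978]
```

View pics/s4.png

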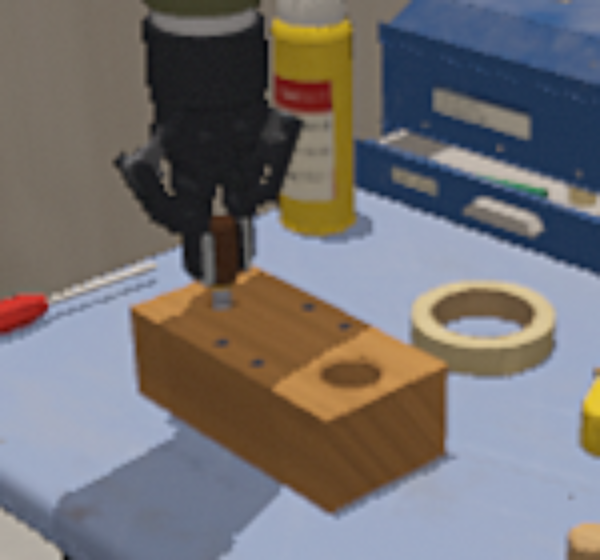

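The rod is seated: it stopped at TCP z = 0.0968, the same as at pick-up. I'll release it and move to the short post.

```bash
python3 - <<'E'
from station import ctrl
from h import *
np.set_printoptions(precision=4,suppress=True)
def p(n):
    s=ctrl.get_state(); print(n,s["time"],s["tcp_pos"],s["finger_gap"],s["ft_force"])
ctrl.move_gripper(.085); p("open")
ctrl.line_to([*ROD,.20],velocity=.12)
ctrl.move_ptp([*SH,.17],DN); p("hover")
m=ctrl.camera_model("wrist"); im=ctrl.capture("wrist").copy()
q=proj(m,[*SH,.075]); print(q)
cv2.imwrite("pics/w5raw.png",im[:,:,::-1])
cv2.circle(im,tuple(int(v) for v in q),3,(0,255,0),1)
cv2.imwrite("pics/w5.png",im[:,:,::-1]); np.savez("w5.npz",**m)
im=ctrl.capture("top"); cv2.imwrite("pics/t5.png",im[:,:,::-1])
im=ctrl.capture("scene"); cv2.imwrite("pics/s5.png",cv2.resize(im[130:290,140:340,::-1],None,fx=3.5,fy=3.5))
E
```

```text
open 12.625 [0.497  0.1519 0.0962] 0.08483524527742865 [-0.8876  0.5966 -0.2609]
hover 14.9833 [ 0.4509 -0.2013  0.17  ] 0.08521237220490335 [0.4502 0.6001 0.3599]
[252.5839 193.8447]
```

View pics/w5.png

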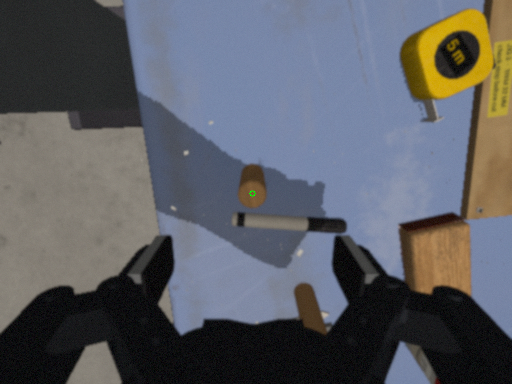

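View pics/s5.png

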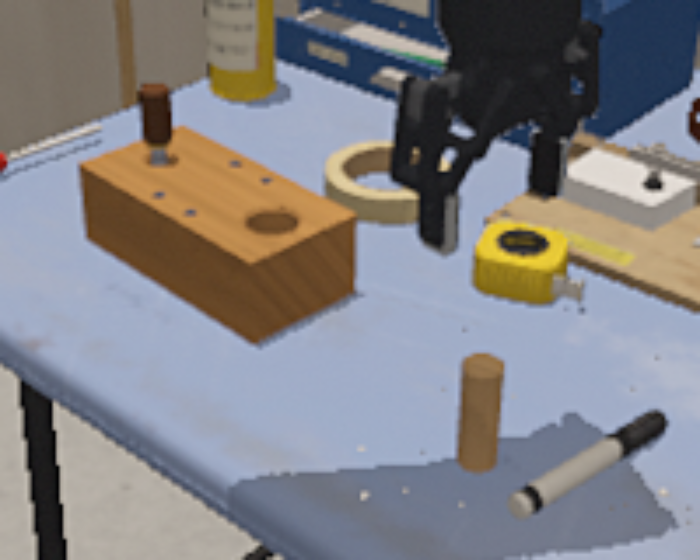

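The projected post top (252,194) lies on the post, and the rod stands in its rest hole with the socket empty. I'll grasp the short post, 17 mm below its top.

```bash
python3 - <<'E'
from station import ctrl
from h import *
np.set_printoptions(precision=4,suppress=True)
def p(n):
    s=ctrl.get_state(); print(n,s["time"],s["tcp_pos"],s["finger_gap"],s["ft_force"])
ctrl.line_to([*SH,.050],velocity=.1,f_stop=10)
ctrl.move_gripper(.018); p("grip")
ctrl.line_to([*SH,.16],velocity=.1); p("up")
ctrl.move_ptp([*SOCK,.17],DN); p("above")
m=ctrl.camera_model("wrist"); im=ctrl.capture("wrist").copy()
t=ctrl.get_state()["tcp_pos"]; print("pred foot",proj(m,t+[0,0,.008+.017-.075]), "sock",proj(m,[*SOCK,.067]))
cv2.imwrite("pics/w6.png",im[:,:,::-1])
im=ctrl.capture("scene"); cv2.imwrite("pics/s6.png",cv2.resize(im[100:240,130:280,::-1],None,fx=4,fy=4))
E
```

```text
grip 17.0667 [ 0.4509 -0.2021  0.0503] 0.024513890296443488 [-0.9651  1.5974  4.0634]
up 18.3167 [ 0.4503 -0.2017  0.1593] 0.024300974746356542 [ 0.5967  0.1736 -1.4128]
above 19.225 [0.4915 0.0204 0.1697] 0.02459171726816706 [-0.1581  0.1644 -0.0806]
pred foot [252.8883 213.0355] sock [252.8748 189.6618]
```

View pics/w6.png

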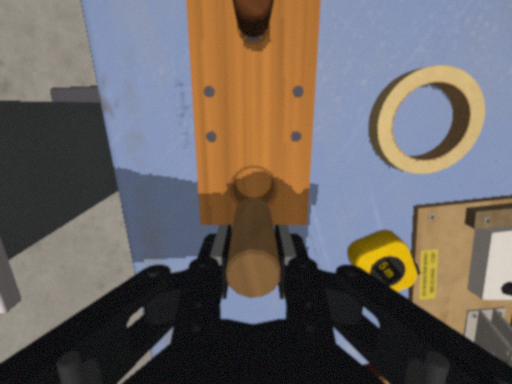

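View pics/s6.png

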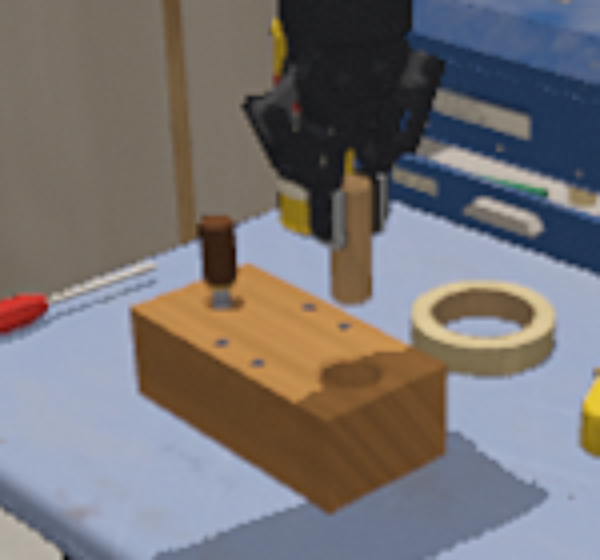

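The post is held straight. Its column is x≈253 and the socket centre is also 253, with the foot edge at row ~195, about as predicted. Lowering it now.

```bash
python3 - <<'E'
from station import ctrl
from h import *
np.set_printoptions(precision=4,suppress=True)
def p(n):
    s=ctrl.get_state(); print(n,s["time"],s["tcp_pos"],s["finger_gap"],s["ft_force"])
ctrl.line_to([*SOCK,.125],velocity=.08); ctrl.wait(.2); p("pre")
r=ctrl.line_to([*SOCK,.084],velocity=.03,f_stop=5); print(r); p("stop")
im=ctrl.capture("scene"); cv2.imwrite("pics/s7.png",cv2.resize(im[100:240,130:280,::-1],None,fx=4,fy=4))
E
```

```text
pre 20.2333 [0.492  0.0209 0.1256] 0.02441040584855687 [ 0.2644  0.2767 -1.541 ]
True
stop 21.375 [0.4914 0.021  0.0873] 0.02470370410643528 [-0.9225 -1.1224  4.8878]
```

View pics/s7.png

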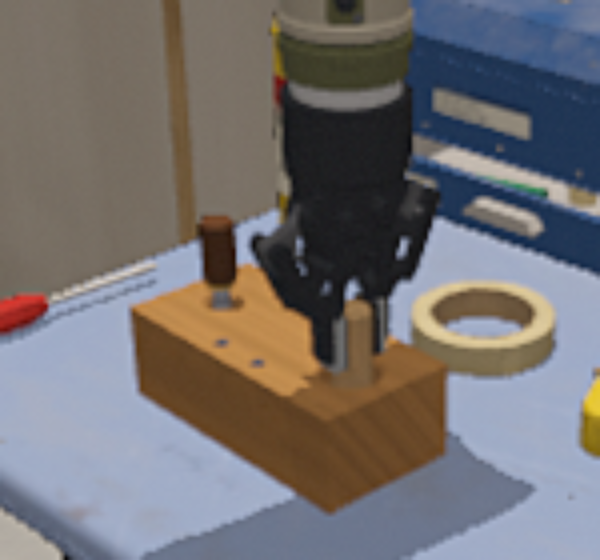

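The post bottomed at TCP z = 0.0873, against 0.087 predicted. I'll release it, lift clear and check.

```bash
python3 - <<'E'
from station import ctrl
from h import *
np.set_printoptions(precision=4,suppress=True)
def p(n):
    s=ctrl.get_state(); print(n,s["time"],s["tcp_pos"],s["finger_gap"],s["ft_force"])
ctrl.move_gripper(.085); p("open")
ctrl.line_to([*SOCK,.22],velocity=.12)
ctrl.move_ptp([.155,.5,.25],DN); p("away")
im=ctrl.capture("scene"); cv2.imwrite("pics/s8.png",cv2.resize(im[130:300,150:390,::-1],None,fx=3.3,fy=3.3))
cv2.imwrite("pics/s8raw.png",im[:,:,::-1])
im=ctrl.capture("top"); cv2.imwrite("pics/t8.png",im[:,:,::-1]); cv2.imwrite("pics/t8c.png",cv2.resize(im[150:225,135:400,::-1],None,fx=3,fy=3))
E
```

```text
open 22.0417 [0.4903 0.0211 0.0864] 0.08518900754334963 [-0.4852  0.2854  0.4013]
away 25.4083 [0.1558 0.4997 0.2499] 0.08508255174136367 [0.5387 0.3062 0.035 ]
```

View pics/s8.png

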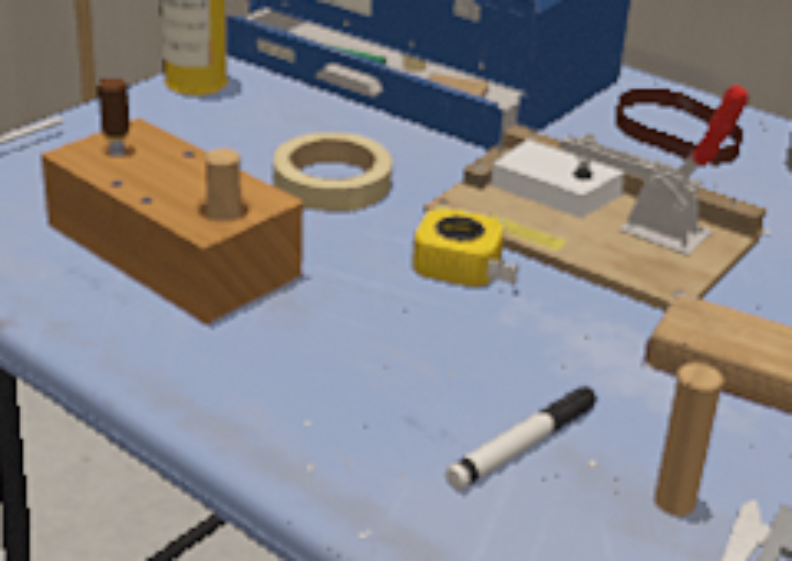

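View pics/t8c.png

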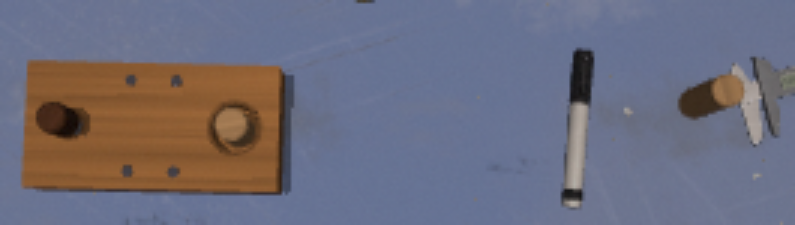

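Both views show the short post upright in the socket at (223,185), the rod in its rest hole at (115,115), and the long post still standing at (690,440). One height check, then I'll hand in.

```bash
python3 - <<'E'
from station import ctrl
from h import *
np.set_printoptions(precision=4,suppress=True)
T=ctrl.camera_model("top");S=ctrl.camera_model("scene")
print("post top",tri(T,np.array([231,125])/3+[135,150]-.33,S,np.array([223,156])/3.3+np.array([150,130])-.35))
print("rod top",tri(T,np.array([50,117])/3+[135,150]-.33,S,np.array([113,84])/3.3+np.array([150,130])-.35))
ctrl.finish_job(); print(ctrl.get_state()["time"])
E
```

```text
post top (array([0.49  , 0.0209, 0.1127]), np.float64(0.0008989536532541652))
rod top (array([0.4979, 0.1536, 0.1254]), np.float64(0.001092332710253871))
the job is handed in; nothing more can be done
the job is handed in; nothing more can be done
```

The job is done and handed in: the socket is 30 mm deep, so I stood the short (75 mm) post in it. The arm was clear of everything at about 25 s of the 61 s allowed.

- **Depth:** the rod's foot stopped with the tool 0.4 mm from the height predicted for 30 mm, and about 25 mm above the 55 mm prediction. The pictures showed the foot inside the socket, not on its rim.
- **Rod:** it is back in its rest hole, seated at the same tool height as when I picked it up. Its top measured 125.4 mm above the table, against 127 mm nominal; that gap is within the accuracy of the camera measurement.
- **Short post:** it stands upright and released in the socket. Its top measured 112.7 mm above the table, about 45.7 mm above the stand against the 45 mm asked for.
- **Long post:** untouched, and still standing where it was in the last pictures.

None of my checks failed or disagreed.

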